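# Stir the fresh cedar balls into the bowl under the hook rail

### The job

Take the wooden stick from its slanted rest and stir the cedar balls in the blue bowl with it, gently and thoroughly, until every ball has been shifted from its place and the two dark fresh ones, which start side by side, lie apart with a gap of at least half a ball between them. Then lay the stick back in its rest as it was, shaft in the channel and tip at the foot, with all the balls still in the bowl. Touch the balls only with the stick, do not press hard on the bowl, do not knock the hook rail, and leave the bell, the tin and the key organizer where they are.

Things in the scene. Friction and masses are not known exactly. Their poses are not given: they have to be found in the camera images.
- rail: fixed black steel hook rail; origin on the bench below it. Bar along its y, 760 mm long, 30 mm tall, at x = +50 mm, 275 mm up, on thin posts at y = +-373 mm. Nine hooks, 70 mm apart (y -280 to +280 mm), reach to x = -30 mm at 267 mm up, ends turned up to 300 mm. Bowl and rest stand beneath, so the hand must lean in from the rail's -x side
- bowl: round blue stoneware bowl, fixed, 50 mm tall; origin at the centre of its underside, z up. Inner floor flat, 6 mm up, about 55 mm in radius; sides flare to a rim of 80 mm outer and 75 mm inner radius. Its yaw means nothing. It stands left or right under the rail, the rest on the other side
- rest: white slanted rest for the stick, fixed; origin at the centre of its underside. An open channel 24 mm wide with 20 mm tall sides and a closed foot, leaning 30 degrees from vertical towards its own -x (top end towards -x, nearer the robot); it carries the stick's dark shaft, open on its upper (+x) side and at its top end
- rest_foot (a point): where the stick's tip lies when the stick is in the rest: foot of the channel, 22 mm above the bench
- rest_top (a point): where the stick's handle end lies when the stick is in the rest: 200 mm from rest_foot, up along the channel and towards the rest's -x, 195 mm above the bench
- stick: wooden stirring stick, 200 mm long, 60 g, starts in the rest. Origin at its tip, z axis along it to the handle end. Dark round shaft 12 mm thick, round tip, over the first 130 mm; then a paler square handle 16 x 16 mm, 70 mm long, its flat faces across the stick's x and y axes; at the start its y axis is level and it leans 30 degrees
- stick_tip (a point): the stick's tip (end of the shaft)
- stick_top (a point): centre of the handle's end face, 200 mm from the tip
- bell: small white ceramic bell, 44 mm across and 65 mm tall, standing between bowl and rest; origin at the centre of its underside
- tin: closed aluminium tin, 67 mm across and 42 mm tall; origin at the centre of its underside
- organizer: grey plastic key organizer, 75 x 30 x 22 mm, with two steel keys sticking 45 mm out of its +x end; origin at the centre of its underside
- dark1: dark brown, fresh cedar ball, 28 mm diameter, 12 g; origin at its centre
- dark2: dark brown, fresh cedar ball, 28 mm diameter, 12 g; origin at its centre
- pale1: pale, old cedar ball, 28 mm diameter, 12 g; origin at its centre
- pale2: pale, old cedar ball, 28 mm diameter, 12 g; origin at its centre
- pale3: pale, old cedar ball, 28 mm diameter, 12 g; origin at its centre
- pale4: pale, old cedar ball, 28 mm diameter, 12 g; origin at its centre
- pale5: pale, old cedar ball, 28 mm diameter, 12 g; origin at its centre

How it is judged:
On the way, in this order (a step that is already met when the one before it is completed fails the run):
1. the stick's tip is down among the balls in the bowl (horizontal distance between stick_tip and bowl below 0.06 m and height (world z) of stick_tip below 0.034 m), for 0.1 s.
2. with the stirring, every one of the seven balls has come to lie more than 10 mm from its starting place, all at one moment (distance of each of dark1, dark2, pale1, pale2, pale3, pale4, pale5 from where it was at the start of the episode above 0.01 m).
At the end, for the whole second after the job is handed in: the centres of the two dark balls are more than 40 mm apart (a gap of 12 mm or more); all seven balls lie still in the bowl; the stick lies still in its rest, its tip within 15 mm of rest_foot and its handle end within 25 mm of rest_top (distance between dark1 and dark2 above 0.04 m and horizontal distance between each of dark1, dark2, pale1, pale2, pale3, pale4, pale5 and bowl below 0.065 m and height (world z) of each of dark1, dark2, pale1, pale2, pale3, pale4, pale5 below 0.045 m and linear speed of each of dark1, dark2, pale1, pale2, pale3, pale4, pale5 below 0.03 m/s and distance between stick_tip and rest_foot below 0.015 m and distance between stick_top and rest_top below 0.025 m and linear speed of stick below 0.02 m/s); the robot touches nothing.
It fails at once if the gripper's fingers touch a ball (contact force between the fingers and dark1 above 0.3 N or contact force between the fingers and dark2 above 0.3 N or contact force between the fingers and pale1 above 0.3 N or contact force between the fingers and pale2 above 0.3 N or contact force between the fingers and pale3 above 0.3 N or contact force between the fingers and pale4 above 0.3 N or contact force between the fingers and pale5 above 0.3 N).
It fails at once if the stick presses on the bowl with more than 25 N (contact force between stick and bowl above 25 N).
It fails at once if the arm or the stick knocks the hook rail (more than 5 N) (contact force between any of the arm, the fingers, stick and rail above 5 N).
It fails at once if the bell, the tin or the key organizer is moved by more than 15 mm (distance of any of bell, tin, organizer from where it was at the start of the episode above 0.015 m).
It also fails if it takes over 72 s, if anything falls off the work surface, if the arm or the gripper's body presses on something with over 40 N, if the wrist force passes 120 N, or if a joint passes its speed limit or range.

### The arm

A 6-joint arm with a two-finger parallel gripper is mounted at the origin on the work surface. World frame = base frame: x ahead of the robot, y to its left, z up, the work surface at z = 0. Lengths are in m, angles in rad, forces in N, time in s.
With the tool pointing down it reaches from about 0.3 to 0.875 m from the base axis. Payload 6.4 kg.
Tool frame: the origin (TCP) lies midway between the tips of the shut fingers; the grasp point (between the pads) lies 19 mm behind it; z points along the fingers, y is the line along which they close (so a half turn about z gives the same grasp; the last joint's range is limited). The gripper opens to 85 mm and grips with 20 to 120 N. Pads are 22 mm wide; open, the fingers measure 114 mm over their backs; the gripper's body (76 mm by 85 mm) begins 54 mm behind the grasp point. The pads swing forward as they close: fully open they stand 13 mm farther back than shut.
Start: joints at [-0.206, 0.181, 1.607, -0, 1.354, -0.206], TCP at [0.575, 0, 0.231] pointing down, gripper open.
Joint ranges: [-2.99, 2.99], [-0.89, 2.07], [0.3, 2.58], [-1.14, 4.28], [0, 2.63], [-3.12, 3.12]. Speed limits (rad/s): [2.57, 2.57, 3.01, 3.14, 3.14, 3.14].

### API

Orientations are given as a unit quaternion [w, x, y, z].
In Python, from bench import * gives the robot as it stands.
- The arm moves only by the tool play_rows, never from a script. Its argument "plan" is a list of rows, each a list of 3 entries, a list of its own where there are three numbers: the finger opening in mm, from 0 to 85.4, then the shift along the tool's x, y, z normalised to -1 to 1, where 1 is 40 cm, then the turn about the tool's z normalised to -1 to 1, where 1 is pi rad. A call has 1 to 10 rows; each row is the pose to reach, as a shift and turn from the pose commanded when the call began, along the tool's axes at that moment, turning the shorter way round; what a row does not reach only later rows make up. A row lasts 1/10 s, in which the tool goes at most 50 mm and 8.59 degrees, less where a joint would pass 70% of its speed; a pose out of reach is approached as far as the arm can. A call with a number of a shift or a turn outside -1 to 1 is refused whole. A call with a gripper value outside its range is refused whole. The fingers move at their own pace and stop on an object; the grip force is fixed at half the most. Time passes only in rows, so rows that repeat a pose let the fingers close. It gives the time, the measured TCP pose, the force, the opening and the grip force at its end, in the units of the state.
- get_obs(): the state, without advancing time (a new reading comes with each control period).
- camera(name): name is "scene" or "side" or "wrist"; returns a dict with "image" (420x560x3 uint8, red, green, blue), "range_z" (420x560 float32, m along the optical axis (not along the pixel's ray), 0 where there is no reading), "intrinsics" (3x3 intrinsics, pixels), "k1" (the pictures are not rectified: a ray, as slopes to the right and down, at radius r is drawn at 1 + k1 r^2 times it, then the intrinsics apply), "rvec" (rotation vector, rad) and "tvec" (3), from world to camera coordinates, as OpenCV has them; the wrist camera has in their place "T_tool_cam" (4x4, takes a point from camera to tool coordinates, whose origin is the TCP and whose axes are the flange's). Camera axes: x right, y down, z forward; pixel columns grow to the right and rows downward; lengths in m; the calibration is good to about 2 mm. A picture is of the moment at which its call begins: read the wrist's pose just before it.
- hand_in(): hands the job in; it is judged then, once.
Trained networks look in a picture, given as the dict that the camera call returned (one of the last four; its "shot" number tells which), for a name from the list of things; names that differ only in an ending like _2 or _b are one class to them, and where a whole thing is asked for, a point or a joint stands for the part that bears it (a point fixed in the world has none). Each returns a list of dicts, best first, with "conf" (0 to 1); they miss things now and then, are a little off and sometimes report something else, mostly with a low value. They report only what shows in the picture. A call takes as long as a camera call.
- search_frame(picture, label): "rect" ([centre column, centre row, width, height] in pixels, round what is visible of it).
- masks_of(picture, label): "mask" (420x560 bool, what is visible of it) and "rect" ([centre column, centre row, width, height] in pixels, round what is visible of it).
The state is a dict: "time_s": time; "q": joint angles; "dq": joint speeds; "joint_efforts": joint torques, N m; "eef_pos": TCP position; "eef_rot": TCP orientation; "wrist_force": force on the tool from outside, world axes, zero at the start; "torque": the same for the moment, N m; "opening": opening from 0.0 (shut) to 1.0 (fully open); "grasp_force": force on a finger pad.
Only numpy, scipy, OpenCV 4.12 (cv2) and the standard library are available. Lean on these libraries where they do the work, as an engineer would, in place of code of your own. Each camera call takes 0.05 s, during which the arm holds its last target. There are 200 camera calls.

## Working session

There is one attempt and no reset: what is moved stays moved. The work goes in short steps, Python scripts to look and compute and a tool call to move; the robot and the scene stay as the last step left them, time stands still between calls to the robot, and variables do not carry over. Pictures are saved under pics/ and viewed, at most 10 in all, crops included, and the job is handed in when it is done.

Besides the shell and the picture viewer there is one more tool, called as a command line: name --argument value ..., lists and objects as JSON in quotes. play_rows: Moves the arm, as the interface text tells. Its arguments: {"type":"object","properties":{"plan":{"type":"array","items":{"type":"array"}}},"required":["plan"]}

```bash
mkdir -p pics
cat > h.py <<'E'
from bench import *
import numpy as np, cv2
from scipy.spatial.transform import Rotation as R
def save(c,n): cv2.imwrite(f'pics/{n}.png',c['image'][:,:,::-1])
def T_wc(c,o=None):
    T=np.eye(4)
    if 'rvec' in c:
        r=cv2.Rodrigues(np.array(c['rvec'],float))[0]; T[:3,:3]=r.T; T[:3,3]=-r.T@np.array(c['tvec'])
        return T
    w,x,y,z=o['eef_rot']; T[:3,:3]=R.from_quat([x,y,z,w]).as_matrix(); T[:3,3]=o['eef_pos']
    return T@np.array(c['T_tool_cam'])
def rays(c,uv):
    K=np.array(c['intrinsics']); uv=np.atleast_2d(np.array(uv,float))
    d=(uv-K[:2,2])/[K[0,0],K[1,1]]; s=d.copy()
    for _ in range(10): s=d/(1+c['k1']*(s**2).sum(1,keepdims=True))
    return np.c_[s,np.ones(len(s))]
def cloud(c,m,o=None):
    m=m&(c['range_z']>0); v,u=np.nonzero(m)
    p=rays(c,np.c_[u,v])*c['range_z'][v,u][:,None]
    T=T_wc(c,o); return p@T[:3,:3].T+T[:3,3]
E
python3 - <<'E'
from h import *
ims=[]
for n in ('scene','side','wrist'):
    o=get_obs(); c=camera(n); save(c,n+'0'); ims.append(c)
    for l in ('rail','bowl','rest','stick','bell','tin','organizer','dark1','pale1'):
        for d in masks_of(c,l)[:6]:
            if d['conf']<.3: continue
            p=cloud(c,d['mask'],o)
            if len(p)<5: continue
            print(n,l,round(d['conf'],2),np.round(d['rect']),np.round(np.median(p,0),3),np.round(np.percentile(p,2,0),3),np.round(np.percentile(p,98,0),3),len(p))
i=[cv2.resize(x['image'],(400,300)) for x in ims]
E
```

```text
scene rail 0.83 [251. 226. 387. 298.] [ 0.673 -0.076  0.275] [ 0.569 -0.353  0.005] [0.74  0.398 0.292] 11113
scene bowl 0.7 [205. 255.  77.  66.] [ 0.589 -0.129  0.026] [ 0.539 -0.2    0.004] [ 0.684 -0.058  0.052] 2915
scene rest 0.97 [326. 192.  50.  70.] [0.6   0.165 0.013] [0.535 0.144 0.004] [0.657 0.209 0.13 ] 1561
scene stick 0.56 [324. 169.  24.  84.] [0.591 0.176 0.098] [0.533 0.166 0.031] [0.629 0.192 0.197] 422
scene bell 0.81 [282. 256.  19.  25.] [0.689 0.008 0.027] [ 0.67  -0.007  0.002] [0.702 0.028 0.065] 371
scene tin 0.55 [137. 281.  33.  44.] [ 0.61  -0.278  0.042] [ 0.555 -0.309  0.   ] [ 0.632 -0.248  0.045] 1105
scene organizer 0.63 [359. 175.  39.  38.] [0.54  0.296 0.017] [0.495 0.282 0.007] [0.603 0.314 0.023] 383
scene dark1 0.54 [194. 254.  14.  18.] [ 0.593 -0.149  0.029] [ 0.579 -0.161  0.017] [ 0.601 -0.138  0.035] 129
scene dark1 0.43 [209. 248.  17.  14.] [ 0.589 -0.116  0.029] [ 0.576 -0.129  0.018] [ 0.597 -0.104  0.035] 123
scene pale1 0.66 [192. 268.  16.   8.] [ 0.621 -0.161  0.03 ] [ 0.612 -0.171  0.021] [ 0.628 -0.151  0.035] 95
scene pale1 0.6
[... 2785 characters left out ...]
54  0.019] [ 0.6   -0.133  0.036] 410
wrist dark1 0.66 [313. 282.  22.  21.] [ 0.609 -0.119  0.029] [ 0.598 -0.134  0.007] [ 0.624 -0.074  0.096] 338
wrist dark1 0.4 [300.  19. 137.  36.] [0.589 0.158 0.01 ] [0.533 0.143 0.007] [0.656 0.17  0.027] 4004
wrist pale1 0.93 [333. 268.  28.  22.] [ 0.635 -0.104  0.03 ] [ 0.624 -0.117  0.007] [ 0.648 -0.096  0.036] 443
wrist pale1 0.68 [312. 282.  25.  24.] [ 0.609 -0.12   0.029] [ 0.599 -0.141  0.007] [ 0.622 -0.113  0.035] 348
wrist pale1 0.64 [308. 260.  26.  19.] [ 0.608 -0.092  0.031] [ 0.596 -0.106  0.019] [ 0.621 -0.083  0.036] 457
wrist pale1 0.48 [308. 305.  11.  20.] [ 0.609 -0.154  0.031] [ 0.602 -0.166  0.019] [ 0.616 -0.146  0.036] 205
```

View pics/scene0.png

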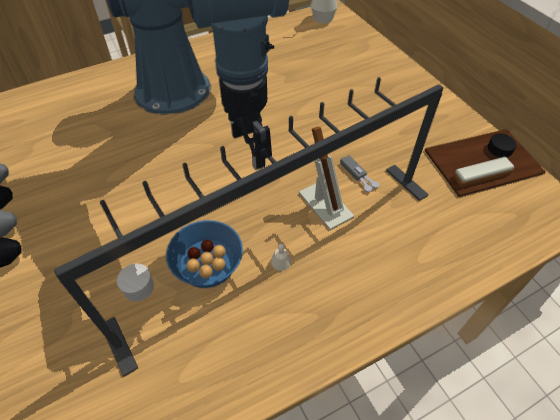

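View pics/side0.png

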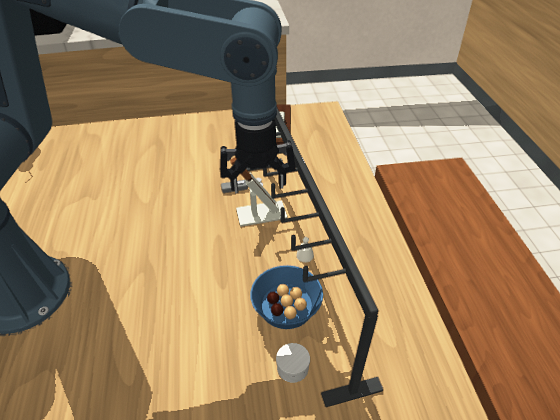

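Run:
```python
from h import *
o=get_obs(); print(R.from_quat(np.roll(o['eef_rot'],-1)).as_matrix().round(3), o['eef_pos'])
P={}
for n in ('scene','side','wrist'):
    o=get_obs(); c=camera(n)
    full=cloud(c,np.ones((420,560),bool),o)
    d=masks_of(c,'rail')[0]; p=cloud(c,d['mask'],o)
    b=p[(p[:,2]>.262)&(p[:,2]<.289)]
    # bar: far-x cluster, per-y 
    s=[]
    for y in np.arange(-.36,.42,.03):
        q=b[abs(b[:,1]-y)<.015]
        if len(q)>20: s.append((y,np.percentile(q[:,0],97),np.percentile(q[:,0],3)))
    s=np.array(s); print(n,s.round(3)[::2].tolist())
    print(n,'hook tips'); t=p[(p[:,2]>.285)]; 
    if len(s)>3:
        k=np.polyfit(s[:,0],s[:,1],1); print('barfit',k)
        h=p[(p[:,2]>.255)&(p[:,0]<np.polyval(k,p[:,1])-.055)]
        for y in np.arange(-.4,.4,.01):
            q=h[abs(h[:,1]-y)<.005]
            if len(q)>3: print(' ',round(y,3),q.mean(0).round(3),q[:,0].min().round(3),q[:,2].max().round(3),len(q))
    # stick: brown points near rest
    im=c['image'].reshape(-1,3)[(c['range_z']>0).ravel()].astype(int)
    box=(abs(full[:,0]-.58)<.08)&(abs(full[:,1]-.175)<.05)&(full[:,2]>.03)&(full[:,2]<.21)
    q=full[box];col=im[box]
    br=(col[:,0]-col[:,2]>25)
    q2=q[br]
    for z in np.arange(.03,.21,.02):
        w=q2[abs(q2[:,2]-z)<.01]
        if len(w): print('  st',round(z,2),w.mean(0).round(4),w.min(0).round(3),w.max(0).round(3),len(w))
    bs=(abs(full[:,0]-.59)<.08)&(abs(full[:,1]-.175)<.05)&(full[:,2]>.004)&(full[:,2]<.015)
    if bs.sum()>10:
        r=cv2.minAreaRect((full[bs][:,:2]*1000).astype(np.float32)); print('base',r)
```

```text
[[ 0.  1. -0.]
 [ 1. -0. -0.]
 [-0. -0. -1.]] [5.75006096e-01 2.60858495e-06 2.31286538e-01]
scene [[-0.36, 0.714, 0.705], [-0.3, 0.709, 0.704], [-0.24, 0.702, 0.691], [-0.18, 0.696, 0.616], [-0.12, 0.69, 0.607], [-0.06, 0.683, 0.6], [0.0, 0.677, 0.664], [0.06, 0.67, 0.666], [0.12, 0.664, 0.659], [0.18, 0.657, 0.653], [0.24, 0.651, 0.592], [0.3, 0.643, 0.561], [0.36, 0.638, 0.633]]
scene hook tips
barfit [-0.10755135  0.67655506]
  -0.27 [ 0.628 -0.266  0.279] 0.62 0.301 38
  -0.26 [ 0.631 -0.263  0.278] 0.621 0.302 92
  -0.2 [ 0.619 -0.197  0.281] 0.612 0.302 53
  -0.19 [ 0.623 -0.192  0.279] 0.613 0.303 88
  -0.13 [ 0.612 -0.127  0.281] 0.604 0.302 83
  -0.12 [ 0.617 -0.123  0.278] 0.603 0.301 53
  -0.06 [ 0.605 -0.057  0.281] 0.597 0.302 75
  -0.05 [ 0.61  -0.053  0.277] 0.598 0.299 38
  0.08 [0.591 0.082 0.279] 0.581 0.302 76
  0.09 [0.6   0.086 0.272] 0.585 0.279 17
  0.15 [0.584 0.152 0.279] 0.573 0.302 90
  0.16 [0.587 0.156 0.275] 0.577 0.289 14
  0.22 [0.575 0.222 0.279] 0.565 0.301 99
  0.23 [0.583 0.227 0.28 ] 0.566 0.3 13
  0.29 [0.568 0.29  0.281] 0.558 0.302 89
  st 0.0
[... 2032 characters left out ...]
0.57  0.181 0.16 ] 54
  st 0.17 [0.5572 0.1697 0.1621] [0.555 0.169 0.162] [0.558 0.172 0.163] 3
  st 0.19 [0.5295 0.1723 0.1934] [0.524 0.166 0.184] [0.536 0.183 0.199] 29
base ((585.8215942382812, 169.53005981445312), (145.68072509765625, 87.4741439819336), 4.55629301071167)
wrist [[-0.06, 0.658, 0.647], [0.0, 0.662, 0.603], [0.06, 0.657, 0.653], [0.12, 0.651, 0.649]]
wrist hook tips
barfit [-0.04652194  0.65863976]
  0.01 [0.593 0.014 0.291] 0.587 0.303 202
  0.02 [0.592 0.018 0.285] 0.586 0.304 2403
  0.08 [0.586 0.083 0.291] 0.579 0.304 1162
  0.09 [0.589 0.087 0.286] 0.579 0.305 1019
base ((589.6248168945312, 154.66835021972656), (139.6035919189453, 44.4008903503418), 6.19249153137207)
```

play_rows --plan '[[60, [0, 0, -0.125], 0], [60, [0, 0, -0.2], 0], [60, [0, -0.125, -0.2], 0], [60, [0.1, -0.25, -0.2], 0], [60, [0.22, -0.25, -0.2], 0], [60, [0.33, -0.25, -0.2], 0], [60, [0.425, -0.25, -0.2], 0], [60, [0.425, -0.25, -0.2], 0], [60, [0.425, -0.25, -0.2], 0]]'

```text
time_s: 2.7
eef_pos: [0.4747, 0.1707, 0.3113]
eef_rot: [0.0, 0.706, 0.708, -0.0]
wrist_force: [0.1, -0.2, -0.3]
opening: 0.702
grasp_force: 0.0
```

Run:
```python
from h import *
o=get_obs(); c=camera('wrist'); save(c,'w1'); print(o['time_s'],np.round(o['eef_pos'],4),np.round(o['q'],3)); print(np.round(c['T_tool_cam'],3))
full=cloud(c,np.ones((420,560),bool),o)
im=c['image'].reshape(-1,3)[(c['range_z']>0).ravel()].astype(int)
for z in np.arange(.05,.215,.01):
    b=(abs(full[:,0]-.58)<.08)&(abs(full[:,1]-.175)<.045)&(abs(full[:,2]-z)<.005)
    q=full[b]; br=(im[b][:,0]-im[b][:,2]>20); w=q[br]; r=q[~br]
    if len(w)>3: print(round(z,2),w.mean(0).round(4),np.percentile(w,3,0).round(4),np.percentile(w,97,0).round(4),len(w), '| rest', (np.percentile(r,3,0).round(3),np.percentile(r,97,0).round(3)) if len(r)>5 else '')
for l in('rest','stick'):
    for d in masks_of(c,l)[:1]: 
        p=cloud(c,d['mask'],o); print(l,d['conf'],d['rect'],p.min(0),p.max(0))
```

```text
2.7 [0.4747 0.1707 0.3113] [ 0.11  -0.038  1.679 -0.     1.501  0.107]
[[ 0.001 -0.948 -0.317  0.082]
 [ 1.     0.001  0.     0.   ]
 [ 0.    -0.317  0.948 -0.144]
 [ 0.     0.     0.     1.   ]]
0.05 [0.6191 0.1848 0.0503] [0.6157 0.1819 0.0463] [0.622  0.1869 0.0546] 17 | rest (array([0.566, 0.165, 0.045]), array([0.625, 0.199, 0.055]))
0.06 [0.6103 0.1835 0.0605] [0.5878 0.1728 0.0563] [0.6162 0.1867 0.0642] 17 | rest (array([0.566, 0.166, 0.056]), array([0.619, 0.198, 0.064]))
0.07 [0.6054 0.1831 0.0705] [0.5866 0.1748 0.0658] [0.6112 0.1861 0.0747] 20 | rest (array([0.566, 0.167, 0.065]), array([0.613, 0.198, 0.075]))
0.08 [0.6008 0.1824 0.0804] [0.5898 0.165  0.0755] [0.6063 0.187  0.0848] 26 | rest (array([0.566, 0.168, 0.075]), array([0.607, 0.198, 0.085]))
0.09 [0.5952 0.1817 0.0899] [0.5835 0.1647 0.0856] [0.6012 0.1868 0.0942] 23 | rest (array([0.567, 0.167, 0.085]), array([0.601, 0.197, 0.095]))
0.1 [0.5906 0.1813 0.1   ] [0.5865 0.1645 0.0964] [0.5958 0.185  0.1049] 26 | rest (array([0.572, 0.166, 0.095]), array([0.596, 0.197, 0.104]))
0.11 [0.5826 0.1819 0.1109] [0.5706
[... 579 characters left out ...]
5 0.1725 0.1454] [0.5684 0.1857 0.1547] 94 | rest 
0.16 [0.5551 0.1815 0.1601] [0.5429 0.1717 0.1551] [0.5623 0.1852 0.1647] 105 | rest 
0.17 [0.5492 0.1808 0.1702] [0.5366 0.1718 0.1652] [0.5568 0.1847 0.1749] 118 | rest 
0.18 [0.544  0.1804 0.1801] [0.5317 0.1708 0.1753] [0.5508 0.1844 0.1844] 119 | rest 
0.19 [0.5329 0.178  0.1915] [0.5238 0.1691 0.1853] [0.5447 0.1838 0.1948] 257 | rest 
0.2 [0.5333 0.1766 0.1974] [0.5276 0.1696 0.1952] [0.539  0.1832 0.1999] 249 | rest 
rest 0.83 [370.1, 160.8, 98.3, 67.4] [ 0.52552752  0.14244054 -0.00052946] [0.65873055 0.21883672 0.13908538]
stick 0.93 [370.1, 178.2, 63.5, 59.4] [ 0.52340634  0.10283813 -0.00079606] [0.62862876 0.19398369 0.20042177]
```

View pics/w1.png

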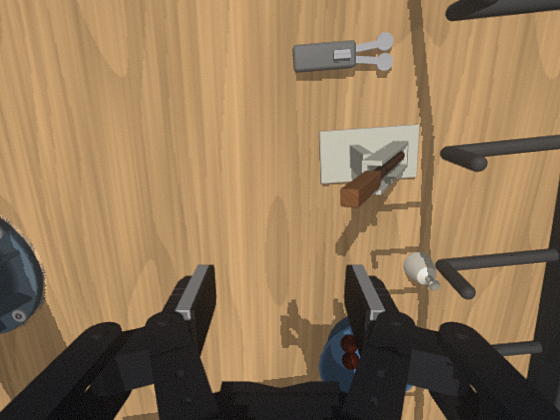

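play_rows --plan '[[60, [0, 0, 0], -0.047], [60, [0, 0, 0], -0.095], [60, [0, 0, 0], -0.143], [60, [0, 0, 0], -0.19], [60, [0, 0, 0], -0.238], [60, [0, 0, 0], -0.286], [60, [0, 0, 0], -0.333], [60, [0, 0, 0], -0.381], [60, [0, 0, 0], -0.429], [60, [0, 0, 0], -0.477]]'

```text
time_s: 3.85
eef_pos: [0.4754, 0.1685, 0.3113]
eef_rot: [-0.0, 0.036, 0.999, -0.0]
wrist_force: [-0.3, -0.1, 0.2]
opening: 0.701
grasp_force: 0.0
```

play_rows --plan '[[60, [0, 0, 0], -0.047], [60, [0, 0, 0], -0.047], [60, [0, 0, 0], -0.047]]'

```text
time_s: 4.15
eef_pos: [0.4752, 0.1691, 0.3113]
eef_rot: [-0.0, -0.034, 0.999, -0.0]
wrist_force: [0.6, -0.0, -0.2]
opening: 0.705
grasp_force: 0.0
```

```bash
cat >> h.py <<'E'
def rel(target,o=None):
    o=o or get_obs(); M=R.from_quat(np.roll(o['eef_rot'],-1)).as_matrix()
    return np.round(M.T@(np.array(target)-o['eef_pos'])/.4,4)
E
python3 - <<'E'
from h import *
o=get_obs(); M=R.from_quat(np.roll(o['eef_rot'],-1)).as_matrix(); print(o['time_s'],o['eef_pos'],M.round(4),np.round(o['q'],2))
c=camera('wrist'); full=cloud(c,np.ones((420,560),bool),o)
h=full[(full[:,2]>.258)&(full[:,2]<.31)&(full[:,0]>.53)]
for y in (.084,.154,.223,.292):
    q=h[abs(h[:,1]-y)<.015]
    if len(q): print(y,np.percentile(q,[1,5],axis=0).round(4),q[q[:,0]<q[:,0].min()+.012].mean(0),len(q))
for t in [(.528,.177,.24),(.528,.177,.167)]: print(rel(t,o))
for z in (.15,.16,.17,.18,.19,.197):
    w=full[(abs(full[:,2]-z)<.004)&(abs(full[:,1]-.178)<.03)&(abs(full[:,0]-.54)<.04)]
    if len(w): print(z,np.percentile(w,[3,97],axis=0).round(4).tolist(),len(w))
E
```

```text
4.15 [0.47524812 0.16905383 0.31128272] [[-9.977e-01 -6.730e-02 -0.000e+00]
 [-6.730e-02  9.977e-01 -1.000e-04]
 [ 1.000e-04 -1.000e-04 -1.000e+00]] [ 0.11 -0.04  1.68 -0.    1.5  -1.53]
0.084 [[0.5782 0.0816 0.2708]
 [0.5787 0.0826 0.2714]] [0.58058232 0.08576299 0.29437213] 661
0.154 [[0.5706 0.1502 0.2665]
 [0.571  0.1506 0.268 ]] [0.57259944 0.15431324 0.2747302 ] 214
0.223 [[0.5631 0.2197 0.2664]
 [0.5635 0.2199 0.2685]] [0.56528573 0.22210073 0.27647099] 326
0.292 [[0.556  0.2937 0.2671]
 [0.6003 0.2941 0.2679]] [0.55640703 0.29555919 0.29274534] 102
[-0.1329  0.011   0.1782]
[-0.1329  0.011   0.3607]
0.19 [[0.5233, 0.1676, 0.1908], [0.5406, 0.1821, 0.1939]] 99
0.197 [[0.5247, 0.1681, 0.1933], [0.5368, 0.1827, 0.1991]] 283
```

play_rows --plan '[[60, [-0.06, 0.009, 0.06], 0], [60, [-0.127, 0.009, 0.14], 0], [60, [-0.127, 0.009, 0.2], 0], [60, [-0.127, 0.009, 0.24], 0], [60, [-0.127, 0.009, 0.28], 0], [60, [-0.127, 0.009, 0.3], 0], [60, [-0.127, 0.009, 0.3], 0]]'

```text
time_s: 4.9
eef_pos: [0.5247, 0.177, 0.1901]
eef_rot: [-0.001, -0.036, 0.999, -0.0]
wrist_force: [0.4, 0.2, 0.2]
opening: 0.704
grasp_force: 0.0
```

Run:
```python
from h import *
o=get_obs(); print(o['time_s'],o['eef_pos'],o['wrist_force'],rel((.5255,.176,.167),o))
c=camera('side'); save(c,'s1'); im=cv2.resize(c['image'][90:260,170:350],(720,680)[::1]) ; cv2.imwrite('pics/s1c.png',cv2.resize(c['image'][100:240,180:350,::-1],(680,560),interpolation=cv2.INTER_CUBIC))
c=camera('wrist'); save(c,'w2')
```

```text
4.9 [0.52468172 0.17701873 0.19008938] [0.38161912 0.18470798 0.22015404] [-0.002  -0.0027  0.0577]
```

View pics/w2.png

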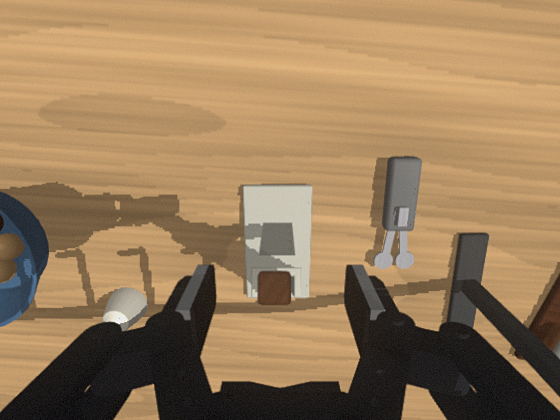

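View pics/s1c.png

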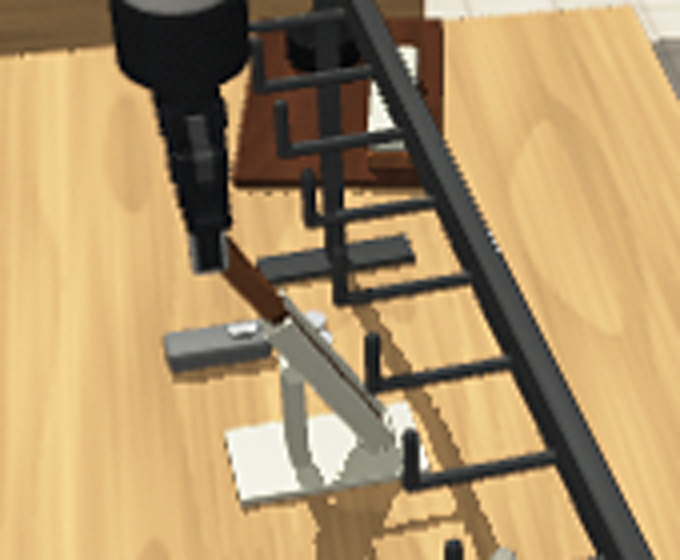

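play_rows --plan '[[60, [-0.002, -0.005, 0.02], 0], [60, [-0.002, -0.005, 0.04], 0], [60, [-0.002, -0.005, 0.058], 0], [60, [-0.002, -0.005, 0.058], 0]]'

```text
time_s: 5.4
eef_pos: [0.5254, 0.1752, 0.1665]
eef_rot: [-0.001, -0.036, 0.999, -0.0]
wrist_force: [-0.4, 0.5, -1.1]
opening: 0.704
grasp_force: 0.0
```

play_rows --plan '[[30, [0, 0, 0], 0], [10, [0, 0, 0], 0], [0, [0, 0, 0], 0], [0, [0, 0, 0], 0], [0, [0, 0, 0], 0], [0, [0, 0, 0], 0]]'

```text
time_s: 6.0
eef_pos: [0.5266, 0.1755, 0.1685]
eef_rot: [0.0, -0.037, 0.999, 0.0]
wrist_force: [-0.3, 0.8, 2.9]
opening: 0.17
grasp_force: 58.6
```

play_rows --plan '[[0, [0.006, 0, -0.011], 0], [0, [0.0125, 0, -0.0217], 0], [0, [0.025, 0, -0.0433], 0], [0, [0.05, 0, -0.0866], 0], [0, [0.05, 0, -0.0866], 0]]'

```text
time_s: 6.5
eef_pos: [0.5067, 0.1742, 0.2054]
eef_rot: [0.002, -0.037, 0.999, 0.0]
wrist_force: [0.5, 0.5, -0.5]
opening: 0.173
grasp_force: 58.5
```

```bash
cat >> h.py <<'E'
def stickfit(show=True):
    out=[]
    for n in ('scene','side'):
        c=camera(n); 
        for d in masks_of(c,'stick')[:1]:
            p=cloud(c,d['mask']); print(n,d['conf'],len(p),'lo',p[p[:,2]<np.percentile(p[:,2],5)].mean(0).round(3),'hi',p[p[:,2]>np.percentile(p[:,2],95)].mean(0).round(3))
E
python3 - <<'E'
from h import *
o=get_obs(); print(o['time_s'],o['eef_pos'],o['wrist_force'],o['torque'],o['opening'],o['grasp_force'])
stickfit()
c=camera('side'); cv2.imwrite('pics/s2c.png',cv2.resize(c['image'][100:240,180:350,::-1],(680,560),interpolation=cv2.INTER_CUBIC))
E
```

```text
6.5 [0.50667004 0.17415222 0.20535455] [ 0.49345783  0.51278437 -0.50491813] [-0.01175036  0.01688563  0.01394695] 0.17324844714683466 58.45593810081482
scene 0.74 515 lo [0.517 0.22  0.044] hi [0.519 0.174 0.234]
side 0.69 241 lo [ 0.546  0.415 -0.001] hi [0.522 0.169 0.22 ]
```

View pics/s2c.png

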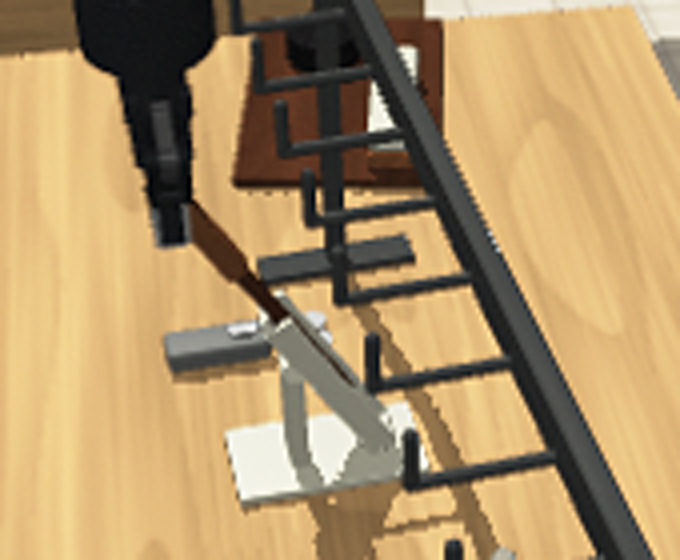

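play_rows --plan '[[0, [0.03, 0, -0.052], 0], [0, [0.07, 0, -0.121], 0], [0, [0.11, 0, -0.19], 0], [0, [0.1375, 0, -0.238], 0], [0, [0.1375, 0, -0.238], 0], [0, [0.1375, 0, -0.238], 0]]'

```text
time_s: 7.35
eef_pos: [0.4515, 0.1699, 0.297]
eef_rot: [-0.0, -0.036, 0.999, -0.0]
wrist_force: [-0.0, 0.3, -1.6]
opening: 0.176
grasp_force: 58.6
```

```bash
cat >> h.py <<'E'
from scipy.optimize import least_squares
def balls(names=('scene','side')):
    res=[]
    for n in names:
        o=get_obs(); c=camera(n)
        for l in ('dark1','pale1'):
            for d in masks_of(c,l):
                if d['conf']<.25 or d['mask'].sum()<25 or max(d['rect'][2:])>60: continue
                p=cloud(c,d['mask'],o); p=p[(p[:,2]>.008)&(p[:,2]<.06)]
                if len(p)<20: continue
                f=least_squares(lambda x:np.linalg.norm(p-np.r_[x,.02],axis=1)-.014,np.median(p[:,:2],0),loss='soft_l1',f_scale=.002)
                res.append((n,l,round(d['conf'],2),f.x.round(4).tolist(),len(p),round(float(np.sqrt(np.mean(f.fun**2))),4)))
    for r in res: print(*r)
    return res
E
python3 - <<'E'
from h import *
o=get_obs(); print(o['time_s'],o['eef_pos'],o['wrist_force'],o['grasp_force'])
balls()
for n in ('scene','side'):
    c=camera(n); d=masks_of(c,'bowl')[0]; p=cloud(c,d['mask']); p=p[(p[:,2]>.046)&(p[:,2]<.056)]
    f=least_squares(lambda x:np.linalg.norm(p[:,:2]-x,axis=1)-.0775,[.612,-.128],loss='soft_l1',f_scale=.003); print(n,'bowl',f.x.round(4),len(p))
    print([ (x['conf'],x['rect']) for x in search_frame(c,'stick_tip')[:2]])
    save(c,n+'3')
E
```

```text
7.35 [0.45153722 0.16986759 0.2969781 ] [-0.03546101  0.31206438 -1.63268275] 58.59318494796753
scene dark1 0.66 [0.5875, -0.1488] 128 0.0012
scene dark1 0.54 [0.5836, -0.1156] 130 0.0012
scene pale1 0.47 [0.6123, -0.129] 114 0.0012
scene pale1 0.43 [0.6395, -0.1423] 121 0.0014
side dark1 0.64 [0.5885, -0.1469] 128 0.002
side pale1 0.61 [0.6369, -0.111] 110 0.0025
side pale1 0.61 [0.6086, -0.0982] 91 0.0014
side pale1 0.55 [0.6156, -0.1591] 135 0.002
side pale1 0.41 [0.6413, -0.1407] 132 0.0014
scene bowl [ 0.6128 -0.1292] 564
[(0.56, [310.9, 100.9, 24.6, 91.0])]
side bowl [ 0.6127 -0.1299] 479
[(0.79, [220.1, 145.8, 46.4, 56.1])]
```

play_rows --plan '[[0, [0, -0.04, -0.02], 0], [0, [0, -0.12, -0.02], 0], [0, [0, -0.22, 0], 0], [0, [0, -0.32, 0], 0], [0, [-0.01, -0.43, 0], 0], [0, [-0.02, -0.54, 0], 0], [0, [-0.03, -0.64, 0.03], 0], [0, [-0.03, -0.683, 0.07], 0], [0, [-0.03, -0.683, 0.0925], 0], [0, [-0.03, -0.683, 0.0925], 0]]'

```text
time_s: 8.95
eef_pos: [0.4825, -0.1012, 0.2594]
eef_rot: [-0.001, -0.036, 0.999, 0.001]
wrist_force: [-0.1, 0.3, -0.9]
opening: 0.171
grasp_force: 58.7
```

Run:
```python
from h import *
o=get_obs(); print(o['time_s'],o['eef_pos'],o['wrist_force'],o['grasp_force'],o['opening'])
pred=o['eef_pos']+np.array([.105,.0075,-.1465]); print('pred',pred)
crops=[]
for n in ('scene','side'):
    c=camera(n); full=cloud(c,np.ones((420,560),bool))
    im=c['image'].reshape(-1,3)[(c['range_z']>0).ravel()].astype(int)
    d=np.array([-.5,-.0337,.865]); rel_=full-pred; s=rel_@d; r=np.linalg.norm(rel_-s[:,None]*d,axis=1)
    k=(r<.02)&(s>-.015)&(s<.15)&(full[:,2]>.06)
    for a in np.arange(-.015,.15,.015):
        w=rel_[k&(s>=a)&(s<a+.015)]
        if len(w)>2: print(n,round(a,3),w.mean(0).round(4),len(w))
    print('low',full[k][np.argsort(s[k])[:5]].mean(0).round(4) if k.sum()>5 else None)
    uv,_=cv2.projectPoints(pred[None],np.array(c['rvec'],float),np.array(c['tvec'],float),np.array(c['intrinsics']),np.array([c['k1'],0,0,0.])); u,v=uv.ravel(); print(n,u,v)
    x0,y0=int(u)-50,int(v)-60; cr=c['image'][max(y0,0):y0+120,x0:x0+100].copy()
    crops.append(cv2.resize(cr,(400,480),interpolation=cv2.INTER_CUBIC))
cv2.imwrite('pics/tip.png',np.hstack(crops)[:,:,::-1])
```

```text
8.95 [ 0.48249491 -0.10118473  0.25935651] [-0.13034869  0.31496014 -0.91834504] 58.67967367172241 0.17060638090001604
pred [ 0.58749491 -0.09368473  0.11285651]
scene 0.0 [-0.0034 -0.0018  0.0077] 26
scene 0.045 [-0.0259 -0.0004  0.049 ] 14
scene 0.06 [-0.0326 -0.0025  0.0596] 36
scene 0.075 [-0.0399 -0.0044  0.0725] 47
scene 0.09 [-0.0476 -0.0049  0.0853] 48
scene 0.105 [-0.0553 -0.0053  0.0978] 48
scene 0.12 [-0.0618 -0.0059  0.1118] 51
scene 0.135 [-0.068  -0.0069  0.1251] 77
low [ 0.5857 -0.0954  0.1159]
scene 211.90066800264748 217.8401931273507
side 0.0 [-0.004  -0.004   0.0092] 20
side 0.015 [-0.0109 -0.0047  0.0188] 29
side 0.03 [-0.0178 -0.0052  0.0321] 29
side 0.045 [-0.0256 -0.0063  0.0457] 30
side 0.06 [-0.0333 -0.0065  0.0589] 34
side 0.075 [-0.0402 -0.0066  0.0715] 33
side 0.09 [-0.0481 -0.0077  0.0845] 36
side 0.105 [-0.0559 -0.0079  0.0979] 36
side 0.12 [-0.063  -0.0094  0.1104] 30
side 0.135 [-0.0694 -0.011   0.1234] 59
low [ 0.5861 -0.0971  0.1189]
side 271.90739761446395 263.53959658918154
```

View pics/tip.png

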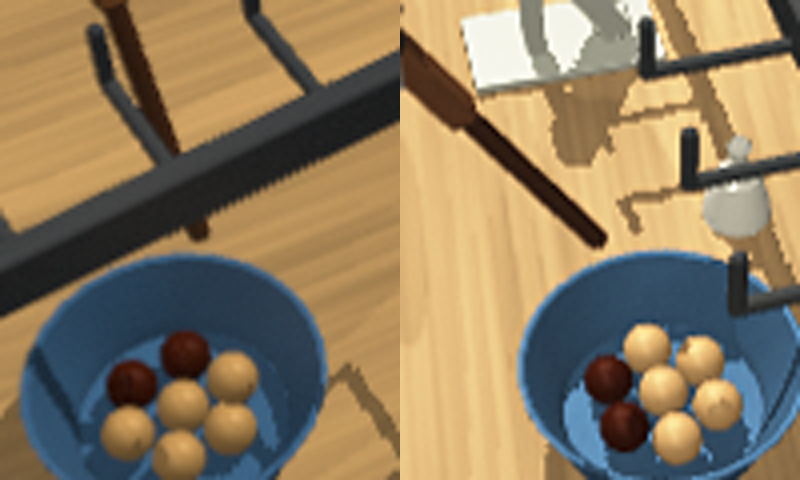

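```bash
cat >> h.py <<'E'
C=np.array([.6127,-.1295]); OFF=np.array([.105,.0075,-.1465])
def rows(pts,z=.016):
    o=get_obs(); print(o['time_s'],'tip',(o['eef_pos']+OFF).round(4),'F',np.round(o['wrist_force'],1))
    P=[np.r_[C+np.array(p[:2]),p[2] if len(p)>2 else z]-OFF for p in pts]
    for i in range(0,len(P),10):
        b=o['eef_pos'] if i==0 else P[i-1]
        oo=dict(o,eef_pos=b); print([[0,rel(p,oo).round(3).tolist(),0] for p in P[i:i+10]])
def pol(r,a): a=np.deg2rad(a); return [r*np.cos(a),r*np.sin(a)]
E
python3 - <<'E'
from h import *
e=pol(.044,126)
pts=[e+[.075],e+[.04],e+[.022],e+[.016],e]+[pol(.038,128)]+[pol(.033,128+a) for a in range(20,20*20,20)]
print(len(pts)); rows(pts)
E
```

```text
25
9.05 tip [ 0.5885 -0.0932  0.1147] F [-1.1 -0.6 -0.9]
[[0, [0.004, -0.001, 0.099], 0], [0, [0.004, -0.002, 0.187], 0], [0, [0.004, -0.002, 0.232], 0], [0, [0.004, -0.002, 0.247], 0], [0, [0.004, -0.002, 0.247], 0], [0, [-0.001, -0.016, 0.247], 0], [0, [0.013, -0.046, 0.247], 0], [0, [0.026, -0.072, 0.247], 0], [0, [0.029, -0.1, 0.247], 0], [0, [0.022, -0.128, 0.247], 0]]
[[0, [-0.016, -0.024, -0.0], 0], [0, [-0.039, -0.041, -0.0], 0], [0, [-0.066, -0.049, -0.0], 0], [0, [-0.095, -0.047, -0.0], 0], [0, [-0.121, -0.035, -0.0], 0], [0, [-0.142, -0.016, 0.0], 0], [0, [-0.155, 0.01, 0.0], 0], [0, [-0.158, 0.039, 0.0], 0], [0, [-0.151, 0.066, 0.0], 0], [0, [-0.135, 0.09, 0.0], 0]]
[[0, [0.023, 0.017, 0.0], 0], [0, [0.051, 0.025, 0.0], 0], [0, [0.079, 0.023, 0.0], 0], [0, [0.105, 0.012, -0.0], 0], [0, [0.126, -0.008, -0.0], 0]]
```

play_rows --plan '[[0, [0.004, -0.001, 0.099], 0], [0, [0.004, -0.002, 0.187], 0], [0, [0.004, -0.002, 0.232], 0], [0, [0.004, -0.002, 0.247], 0], [0, [0.004, -0.002, 0.247], 0], [0, [-0.001, -0.016, 0.247], 0], [0, [0.013, -0.046, 0.247], 0], [0, [0.026, -0.072, 0.247], 0], [0, [0.029, -0.1, 0.247], 0], [0, [0.022, -0.128, 0.247], 0]]'

```text
time_s: 10.05
eef_pos: [0.4781, -0.1549, 0.1625]
eef_rot: [0.0, -0.036, 0.999, -0.0]
wrist_force: [0.3, -0.1, -0.9]
opening: 0.173
grasp_force: 58.7
```

play_rows --plan '[[0, [-0.016, -0.024, 0], 0], [0, [-0.039, -0.041, 0], 0], [0, [-0.066, -0.049, 0], 0], [0, [-0.095, -0.047, 0], 0], [0, [-0.121, -0.035, 0], 0], [0, [-0.142, -0.016, 0], 0], [0, [-0.155, 0.01, 0], 0], [0, [-0.158, 0.039, 0], 0], [0, [-0.151, 0.066, 0], 0], [0, [-0.135, 0.09, 0], 0]]'

```text
time_s: 11.05
eef_pos: [0.5292, -0.1125, 0.1622]
eef_rot: [-0.0, -0.037, 0.999, -0.0]
wrist_force: [-0.6, -1.4, 0.1]
opening: 0.175
grasp_force: 58.9
```

Run:
```python
from h import *
rows([pol(.033,330)]); b=balls()
print([(r[1],(np.array(r[3])-C).round(3).tolist()) for r in b])
```

```text
11.05 tip [ 0.6342 -0.105   0.0157] F [-0.6 -1.4  0.1]
[[0, [-0.01, -0.104, -0.001], 0]]
scene dark1 0.61 [0.602, -0.1137] 101 0.004
scene dark1 0.41 [0.64, -0.1565] 123 0.0013
scene pale1 0.7 [0.6398, -0.0933] 139 0.0012
scene pale1 0.68 [0.5994, -0.0864] 117 0.0011
scene pale1 0.5 [0.5721, -0.1468] 120 0.0011
scene pale1 0.47 [0.5726, -0.1102] 52 0.0014
side dark1 0.48 [0.6414, -0.1547] 111 0.0014
side pale1 0.63 [0.5717, -0.1475] 124 0.0015
side pale1 0.59 [0.6416, -0.0929] 122 0.0018
side pale1 0.55 [0.6562, -0.1267] 111 0.0017
[('dark1', [-0.011, 0.016]), ('dark1', [0.027, -0.027]), ('pale1', [0.027, 0.036]), ('pale1', [-0.013, 0.043]), ('pale1', [-0.041, -0.017]), ('pale1', [-0.04, 0.019]), ('dark1', [0.029, -0.025]), ('pale1', [-0.041, -0.018]), ('pale1', [0.029, 0.037]), ('pale1', [0.043, 0.003])]
```

play_rows --plan '[[0, [0.023, 0.017, 0], 0], [0, [0.051, 0.025, 0], 0], [0, [0.079, 0.023, 0], 0], [0, [0.105, 0.012, 0], 0], [0, [0.126, -0.008, 0], 0], [0, [0.126, -0.008, -0.1], 0], [0, [0.15, -0.008, -0.22], 0], [0, [0.2, -0.008, -0.25], 0], [0, [0.2, -0.008, -0.25], 0]]'

```text
time_s: 12.25
eef_pos: [0.4491, -0.1232, 0.2642]
eef_rot: [0.001, -0.036, 0.999, -0.001]
wrist_force: [0.8, 0.6, -1.2]
opening: 0.173
grasp_force: 59.0
```

Run:
```python
from h import *
rows([pol(.033,330)]); b=balls()
print([(r[0][:2],r[1],r[2],(np.array(r[3])-C).round(3).tolist(),r[5]) for r in b])
c=camera('side'); d=masks_of(c,'bowl')[0]['rect']; x,y=int(d[0]),int(d[1])
e=camera('scene'); d=masks_of(e,'bowl')[0]['rect']; u,v=int(d[0]),int(d[1])
cv2.imwrite('pics/b1.png',np.hstack([cv2.resize(i,(400,400),interpolation=cv2.INTER_CUBIC) for i in (e['image'][v-45:v+45,u-45:u+45],c['image'][y-45:y+45,x-45:x+45])])[:,:,::-1])
```

```text
12.25 tip [ 0.5541 -0.1157  0.1177] F [ 0.8  0.6 -1.2]
[[0, [-0.212, -0.091, 0.255], 0]]
scene dark1 0.52 [0.5965, -0.1358] 131 0.0012
scene dark1 0.47 [0.6398, -0.1562] 135 0.0013
scene pale1 0.61 [0.6387, -0.0952] 97 0.0012
scene pale1 0.54 [0.6554, -0.1276] 148 0.0081
scene pale1 0.42 [0.5866, -0.0993] 103 0.0013
side dark1 0.44 [0.6414, -0.1548] 128 0.0015
side pale1 0.7 [0.5739, -0.15] 136 0.0015
side pale1 0.57 [0.6397, -0.0946] 105 0.0014
side pale1 0.56 [0.5872, -0.0988] 115 0.0024
side pale1 0.55 [0.657, -0.1262] 125 0.0027
[('sc', 'dark1', 0.52, [-0.016, -0.006], 0.0012), ('sc', 'dark1', 0.47, [0.027, -0.027], 0.0013), ('sc', 'pale1', 0.61, [0.026, 0.034], 0.0012), ('sc', 'pale1', 0.54, [0.043, 0.002], 0.0081), ('sc', 'pale1', 0.42, [-0.026, 0.03], 0.0013), ('si', 'dark1', 0.44, [0.029, -0.025], 0.0015), ('si', 'pale1', 0.7, [-0.039, -0.02], 0.0015), ('si', 'pale1', 0.57, [0.027, 0.035], 0.0014), ('si', 'pale1', 0.56, [-0.025, 0.031], 0.0024), ('si', 'pale1', 0.55, [0.044, 0.003], 0.0027)]
```

View pics/b1.png

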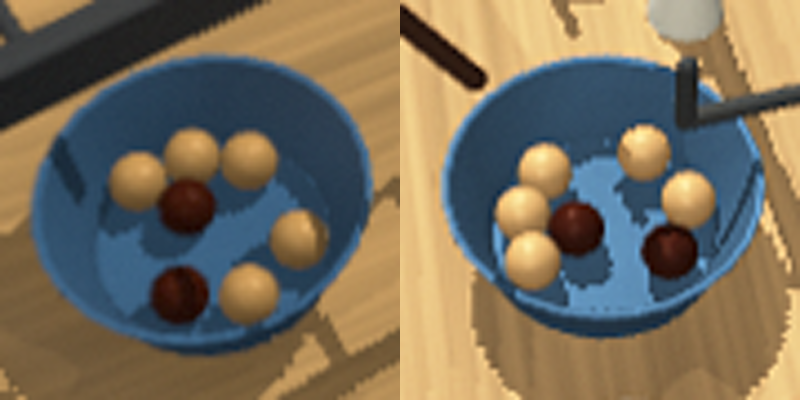

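play_rows --plan '[[0, [0, 0, -0.06], 0], [0, [0, 0.05, -0.115], 0], [0, [0, 0.16, -0.115], 0], [0, [0, 0.27, -0.115], 0], [0, [-0.01, 0.38, -0.115], 0], [0, [-0.02, 0.49, -0.115], 0], [0, [-0.04, 0.6, -0.115], 0], [0, [-0.055, 0.69, -0.115], 0], [0, [-0.055, 0.73, -0.115], 0], [0, [-0.055, 0.73, -0.115], 0]]'

```text
time_s: 13.75
eef_pos: [0.4503, 0.1724, 0.3077]
eef_rot: [-0.0, -0.038, 0.999, 0.0]
wrist_force: [-0.8, 0.5, -1.0]
opening: 0.174
grasp_force: 59.0
```

Run:
```python
from h import *
o=get_obs(); print(o['time_s'],o['eef_pos'],o['eef_rot'],o['wrist_force'],o['opening'])
print('dark', [ (r[1],r[3]) for r in balls(('scene',)) if r[1]=='dark1'])
pred=o['eef_pos']+OFF; d=np.array([-.5,-.0337,.865])
for n in ('scene','side'):
    c=camera(n); full=cloud(c,np.ones((420,560),bool))
    rel_=full-pred; s=rel_@d; r=np.linalg.norm(rel_-s[:,None]*d,axis=1)
    k=(r<.018)&(s>-.01)&(s<.15)&(full[:,2]>.145)
    for a in np.arange(-.015,.15,.015):
        w=rel_[k&(s>=a)&(s<a+.015)]
        if len(w)>2: print(n,round(a,3),w.mean(0).round(4),len(w))
print(rel((.4515,.1699,.297)),rel((.5266,.1755,.1685)))
```

```text
13.75 [0.45026836 0.17243479 0.30774985] [-4.36332683e-04 -3.84238765e-02  9.99261405e-01  2.44575668e-04] [-0.81716701  0.52331298 -1.0028523 ] 0.1740526800679053
scene dark1 0.64 [0.6397, -0.1565] 139 0.0013
scene dark1 0.62 [0.597, -0.136] 139 0.0011
scene pale1 0.67 [0.6386, -0.0954] 139 0.0011
scene pale1 0.61 [0.5712, -0.1234] 133 0.0023
scene pale1 0.6 [0.5868, -0.0994] 120 0.0012
scene pale1 0.54 [0.6553, -0.1278] 113 0.0013
dark [('dark1', [0.6397, -0.1565]), ('dark1', [0.597, -0.136])]
scene 0.015 [-0.0049 -0.0062  0.0247] 32
scene 0.03 [-0.0123 -0.0067  0.0364] 42
scene 0.045 [-0.0203 -0.0072  0.049 ] 40
scene 0.06 [-0.0279 -0.0072  0.0615] 42
scene 0.075 [-0.0361 -0.0078  0.0739] 46
scene 0.09 [-0.044  -0.0081  0.0871] 45
scene 0.105 [-0.0517 -0.0086  0.1   ] 45
scene 0.12 [-0.0595 -0.0094  0.113 ] 47
scene 0.135 [-0.066  -0.0101  0.126 ] 76
side 0.0 [ 0.0005 -0.008   0.0112] 20
side 0.015 [-0.0066 -0.0082  0.0222] 25
side 0.03 [-0.0149 -0.009   0.035 ] 28
side 0.045 [-0.0217 -0.0087  0.0478] 26
side 0.06 [-0.0296 -0.0097  0.0611] 29
side 0.075 [-0.038  -0.0102  0.0732] 26
side 0.09 [-0.0457 -0.011   0.086 ] 29
side 0.105 [-0.0536 -0.0112  0.099 ] 30
side 0.12 [-0.0612 -0.0119  0.1107] 30
side 0.135 [-0.0685 -0.0139  0.1236] 50
[-0.0016  0.0014  0.0276] [-0.19    0.002   0.3489]
```

Run:
```python
from h import *
o=get_obs(); print(o['time_s'],o['eef_pos'])
pred=o['eef_pos']+OFF; d=np.array([-.5,-.0337,.865])
for n in ('scene','side'):
    c=camera(n); full=cloud(c,np.ones((420,560),bool))
    rel_=full-pred; s=rel_@d; r=np.linalg.norm(rel_-s[:,None]*d,axis=1)
    k=(r<.018)&(s>.01)&(s<.115)&(full[:,2]>.145); p=full[k]
    A=np.polyfit(p[:,2],p[:,:2],1); print(n,'stick slope',A[0],'at z=.20',A[0]*.2+A[1])
    im=c['image'].astype(int).reshape(-1,3)[(c['range_z']>0).ravel()]
    for z in (.06,.08,.1,.12,.13):
        w=full[(abs(full[:,2]-z)<.006)&(abs(full[:,1]-.18)<.03)&(abs(full[:,0]-(.6315-.577*(z-.022)))<.03)]
        print(n,z,w.min(0).round(4),w.max(0).round(4),len(w))
```

```text
14.0 [0.45088333 0.16930754 0.30805817]
scene stick slope [-0.61995794 -0.03229419] at z=.20 [0.54160566 0.1729285 ]
scene 0.06 [0.5797 0.1623 0.0542] [0.6207 0.1976 0.0659] 109
scene 0.08 [0.5692 0.1609 0.0741] [0.6077 0.1964 0.0859] 108
scene 0.1 [0.5696 0.1599 0.094 ] [0.5996 0.1966 0.1058] 104
scene 0.12 [0.5592 0.1591 0.114 ] [0.5887 0.1945 0.126 ] 106
scene 0.13 [0.5541 0.1592 0.124 ] [0.582  0.1948 0.1358] 105
side stick slope [-0.60969125 -0.03439751] at z=.20 [0.53878436 0.17079502]
side 0.06 [0.5796 0.1598 0.0542] [0.6194 0.1959 0.0653] 45
side 0.08 [0.5681 0.159  0.0744] [0.6071 0.1972 0.0859] 70
side 0.1 [0.5712 0.1592 0.0947] [0.5948 0.1957 0.1057] 43
side 0.12 [0.5561 0.1577 0.114 ] [0.5851 0.1938 0.1257] 68
side 0.13 [0.555  0.1576 0.1243] [0.5802 0.1942 0.1354] 74
```

play_rows --plan '[[0, [0.003, 0.007, 0.0275], 0], [0, [0.003, 0.007, 0.0275], 0], [0, [-0.02, 0.007, 0.068], 0], [0, [-0.044, 0.007, 0.108], 0], [0, [-0.067, 0.007, 0.148], 0], [0, [-0.091, 0.0075, 0.188], 0], [0, [-0.091, 0.0075, 0.188], 0]]'

```text
time_s: 14.8
eef_pos: [0.486, 0.1755, 0.2303]
eef_rot: [-0.002, -0.036, 0.999, -0.0]
wrist_force: [0.3, -0.3, -1.2]
opening: 0.17
grasp_force: 59.0
```

Run:
```python
from h import *
o=get_obs(); print(o['time_s'],o['eef_pos'],np.round(o['wrist_force'],2),np.round(o['torque'],3),o['grasp_force'])
c=camera('side'); e=camera('scene')
cv2.imwrite('pics/ins.png',np.hstack([cv2.resize(i,(400,500),interpolation=cv2.INTER_CUBIC) for i in (e['image'][110:235,280:380],c['image'][110:235,200:300])])[:,:,::-1])
print(rel((.5246,.1775,.1685)))
```

```text
14.8 [0.48595593 0.17549937 0.23027268] [ 0.32 -0.29 -1.15] [-0.009 -0.043 -0.031] 59.024280309677124
[-0.0958 -0.0026  0.1604]
```

View pics/ins.png

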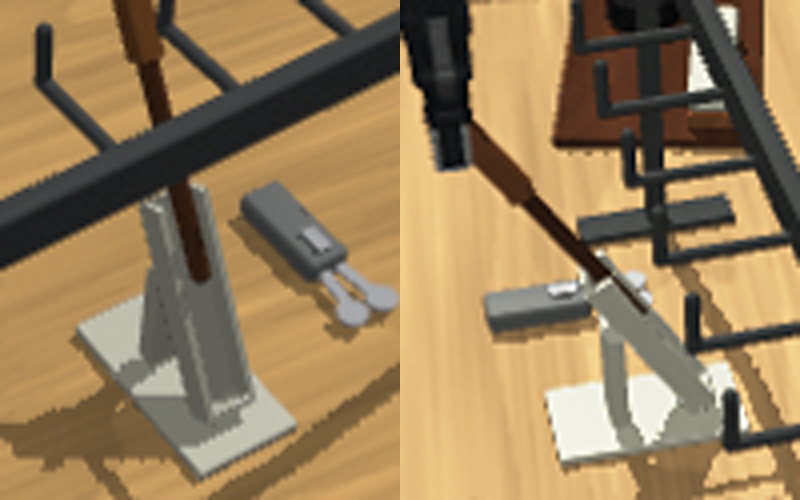

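play_rows --plan '[[0, [-0.024, 0, 0.04], 0], [0, [-0.048, 0, 0.08], 0], [0, [-0.069, 0, 0.115], 0], [0, [-0.082, -0.001, 0.138], 0], [0, [-0.09, -0.001, 0.15], 0], [0, [-0.094, -0.001, 0.156], 0], [0, [-0.094, -0.001, 0.156], 0]]'

```text
time_s: 15.6
eef_pos: [0.5245, 0.1783, 0.1709]
eef_rot: [0.0, -0.037, 0.999, 0.0]
wrist_force: [0.1, 0.0, -0.5]
opening: 0.176
grasp_force: 59.1
```

Run:
```python
from h import *
o=get_obs(); print(o['time_s'],o['eef_pos'],np.round(o['wrist_force'],2),np.round(o['torque'],3),rel((.5246,.1765,.1685)))
```

```text
15.6 [0.52445544 0.17828848 0.17090109] [ 0.09  0.02 -0.49] [-0.029 -0.006 -0.092] [-0.     -0.0045  0.006 ]
```

play_rows --plan '[[0, [0, -0.001, 0.004], 0], [20, [0, -0.001, 0.004], 0], [26, [0, -0.001, 0.004], 0], [40, [0, -0.001, 0.004], 0], [60, [0, -0.001, 0.004], 0], [60, [0, -0.001, 0.004], 0], [60, [0, -0.001, 0.004], 0], [60, [0.005, -0.001, -0.05], 0], [60, [0.02, -0.001, -0.15], 0], [60, [0.05, -0.001, -0.25], 0]]'

```text
time_s: 16.6
eef_pos: [0.504, 0.1762, 0.2709]
eef_rot: [-0.001, -0.036, 0.999, -0.0]
wrist_force: [1.1, -0.6, 0.3]
opening: 0.698
grasp_force: 0.0
```

play_rows --plan '[[60, [0.12, 0, -0.05], 0], [60, [0.2, 0, -0.1], 0], [60, [0.2, 0, -0.1], 0], [60, [0.2, 0, -0.1], 0]]'

```text
time_s: 17.0
eef_pos: [0.4249, 0.1707, 0.3114]
eef_rot: [0.001, -0.037, 0.999, 0.0]
wrist_force: [0.7, 0.8, -1.4]
opening: 0.703
grasp_force: 0.0
```

Run:
```python
from h import *
o=get_obs(); print(o['time_s'],o['eef_pos'])
b=balls()
for n in ('scene','side'):
    c=camera(n); 
    full=cloud(c,np.ones((420,560),bool)); im=c['image'].astype(int).reshape(-1,3)[(c['range_z']>0).ravel()]
    box=(abs(full[:,0]-.58)<.08)&(abs(full[:,1]-.175)<.04)&(full[:,2]>.02)&(full[:,2]<.24)&(im[:,0]-im[:,2]>25)
    q2=full[box]
    for z in (.03,.05,.09,.13,.17,.19,.2,.21):
        w=q2[abs(q2[:,2]-z)<.01]
        if len(w): print(n,z,w.mean(0).round(4),w[:,2].max().round(3),len(w))
    if n=='scene': e=c
cv2.imwrite('pics/fin.png',np.hstack([cv2.resize(i,(400,500),interpolation=cv2.INTER_CUBIC) for i in (e['image'][110:235,280:380],c['image'][110:235,200:300])])[:,:,::-1])
```

```text
17.0 [0.42486888 0.17065468 0.31135058]
scene dark1 0.66 [0.597, -0.136] 128 0.0013
scene dark1 0.65 [0.6399, -0.1565] 140 0.0013
scene pale1 0.53 [0.6385, -0.0954] 131 0.001
scene pale1 0.48 [0.6553, -0.1278] 126 0.0013
scene pale1 0.46 [0.5865, -0.0991] 134 0.0016
scene pale1 0.45 [0.5726, -0.1234] 122 0.0018
side dark1 0.57 [0.5981, -0.1344] 124 0.0017
side dark1 0.49 [0.6416, -0.1548] 119 0.0014
side pale1 0.64 [0.5739, -0.1504] 115 0.0012
side pale1 0.61 [0.6395, -0.0943] 118 0.0018
side pale1 0.58 [0.573, -0.1222] 105 0.002
side pale1 0.53 [0.5875, -0.0981] 126 0.0038
scene 0.03 [0.6305 0.1822 0.0362] 0.04 17
scene 0.05 [0.621  0.1833 0.0504] 0.059 43
scene 0.09 [0.5966 0.1812 0.0905] 0.1 52
scene 0.13 [0.5725 0.1794 0.1282] 0.14 48
scene 0.17 [0.5422 0.1754 0.1752] 0.18 37
scene 0.19 [0.5367 0.1763 0.1892] 0.2 100
scene 0.2 [0.5335 0.1768 0.1939] 0.2 48
side 0.03 [0.6329 0.1881 0.0311] 0.035 2
side 0.05 [0.5902 0.1809 0.0524] 0.059 12
side 0.09 [0.5918 0.1788 0.084 ] 0.086 4
side 0.13 [0.5657 0.1756 0.1351] 0.139 20
side 0.17 [0.545  0.173  0.1705] 0.18 63
side 0.19 [0.533  0.1743 0.1899] 0.2 65
side 0.2 [0.5308 0.1756 0.1937] 0.2 36
```

View pics/fin.png

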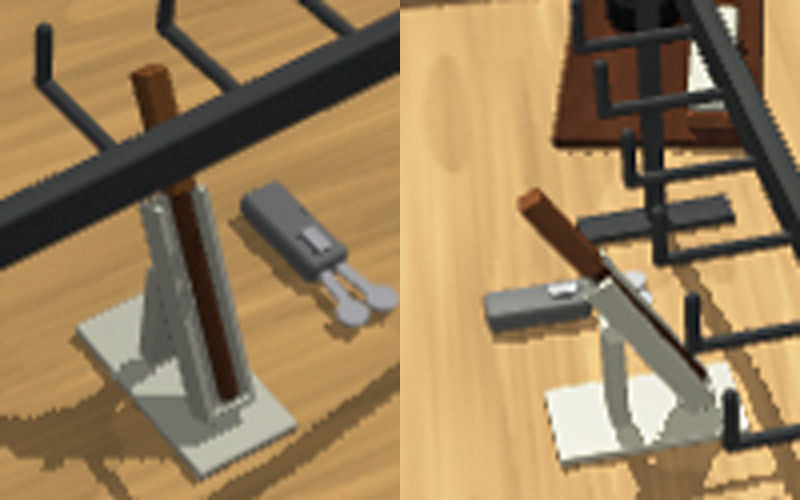

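```bash
python3 -c "
from bench import *
print(hand_in())"
```

```text
the job is handed in; nothing more can be done
None
```

The job is handed in, though the system returned no verdict: I measured all seven balls in the bowl and more than 10 mm from their starting places, the two dark ones about 47 mm apart centre to centre, and the stick lying back in its rest within a few mm of its starting pose.

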